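Hook down the shaker guard with the window-pole

TASK

Draw the short hook pole out of its sleeve by its neck, lay it flat on the bench and let go, then take it again by its handle. Put its hook through the ring on the clear splash guard and with it gently pull the guard fully down, then unhook and lay the pole flat on the bench, clear of the guard. Move the guard only with the pole, never drop the pole, and leave the tub, the stack of well plates and the amber bottle alone.

Things in the scene. Friction and masses are not known exactly. Their poses are not given: they have to be found in the camera images.
- pole: Loose hook pole, about 0.13 kg, lying level on the bench (z=0), handle inside the sleeve at first. Origin under the handle's middle, on the underside; x from handle to hook, z up. Along x (mm): grey handle -55 to 55 (22 wide, 26 high), round aluminium neck 12 thick 55 to 120, square collar 26 x 26 from 120 to 130, then the steel hook. Centre line 13 above the underside; centre of mass near x=27
- pole_handle (a point): Point at the middle of the pole's handle, pole frame (0, 0, 13) mm: where to hold it for hooking (the hand, that is the point between the finger pads, must be within 70 mm of it while the hook works)
- pole_neck (a point): Point on the pole's bare neck, pole frame (87, 0, 13) mm: where to take it at first
- pole_hook (a point): Middle of the hook's sideways bar, pole frame (159, 20, 13) mm; this must come into the ring. The hook is 8 mm round bar lying in the pole's x-y plane: it runs along x to (150, 0), bends to (159, 10), runs sideways along +y to (159, 32) and bends back to its tip at (152, 40)
- sleeve: Fixed grey steel sleeve on the bench, closed on top and at its rear, about 128 mm long, 44 wide, 40 high; inside 36 wide and 36 high, no floor. Origin on the bench under its middle; x points out of its open mouth (at x=+62 mm), along the pole. The pole must be drawn 120 mm or more along +x to free its handle
- station: Fixed shaker station, origin on the bench under the guard panel; x points from the front (robot's side) through the guard to the shaker. Base 30 mm high from x=-40 to 260 mm, 270 wide; uprights 22 x 16, 345 high at y=-118 and 118. A white lamp tube 22 thick crosses in front at x=-70, z=352, on 10 mm arms running forward from the uprights. Shaker block behind the guard, 165 high with tubes
- shield: Moving guard: clear panel 6 x 212 x 130 mm with a 14 mm aluminium rail on top (to z=144), the ring above and in front of it. Axes as the station's; origin: middle of its lower edge, at station x=y=0, 128 mm above the bench when fully up, 38 when fully down on its stop (travel 90); it starts up to 30 below the top. A stiff slide: it stays where left, 2 to 4 N down on the ring move it
- ring_centre (a point): Centre of the steel ring, shield frame (-30, 0, 172) mm: 300 mm above the bench when the guard is fully up, 210 when fully down. Round bar 7 mm, inner diameter 33, outer 47 mm. It stands upright, edge-on to the front: its hole runs along the shield's y, so the hook goes in sideways. A short strut joins its lower rear to the rail; otherwise free all round
- tub: Loose white round tub, 72 mm across, 85 high; bystander. Origin under its middle
- plates: Loose stack of white well plates, 82 x 124 x 65 mm high; bystander. Origin under its middle
- reagent: Loose amber glass bottle, 48 mm across, 100 high; bystander. Origin under its middle
Things that resemble listed ones, but are neither listed nor needed, are in the scene too. Of the things shaped like the pole, the grey one is meant.

How it is judged:
On the way, in this order (a step that is already met when the one before it is completed fails the run):
1. the pole lies flat on the bench, handle right out of the sleeve, let go (x of pole in the frame of sleeve above 0.115 m and contact force between the fingers and pole below 0.1 N and angle between pole's own z axis and vertical below 0.1 rad and height (world z) of pole between -0.01 and 0.012 m), for 0.1 s.
2. held by its handle, the pole has its hook in the ring (x of pole_hook in the frame of shield between -0.05 and -0.01 m and z of pole_hook in the frame of shield between 0.152 and 0.192 m and y of pole_hook in the frame of shield between -0.018 and 0.018 m and distance between pole_hook and ring_centre below 0.022 m and distance between the grasp point and pole_handle below 0.07 m), for 0.1 s.
3. the guard is fully down with the hook still in the ring (all of step 2 and height (world z) of ring_centre below 0.2155 m), for 0.05 s.
At the end, for the whole second after the job is handed in: The guard is down to within 6 mm of its stop and the pole lies flat on the bench (within 0.1 rad, underside at most 12 mm up), still, let go and not touching the guard (height (world z) of ring_centre below 0.216 m and angle between pole's own z axis and vertical below 0.1 rad and height (world z) of pole between -0.01 and 0.012 m and linear speed of pole below 0.02 m/s and contact force between pole and shield below 0.1 N and contact force between pole and the fingers below 0.1 N).
It fails at once if the robot itself touches the guard (contact force between any of the fingers, the arm and shield above 0.5 N).
It fails at once if the pole pulls or hits the guard harder than 25 N (contact force between pole and shield above 25 N).
It fails at once if the pole is let go in the air (height (world z) of pole_handle above 0.06 m and contact force between the fingers and pole below 0.05 N).
It fails at once if the tub, the stack of plates or the bottle is shoved or knocked over (distance of any of tub, plates, reagent from where it was at the start of the episode above 0.025 m or angle between any of tub, plates, reagent's own z axis and vertical above 0.3 rad).
It also fails if it takes over 62 s, if anything falls off the work surface, if the arm or the gripper's body presses on something with over 40 N, if the wrist force passes 120 N, or if a joint passes its speed limit or range.

ROBOT

A 6-joint arm with a two-finger parallel gripper is mounted at the origin on the work surface. World frame = base frame: x ahead of the robot, y to its left, z up, the work surface at z = 0. Lengths are in m, angles in rad, forces in N, time in s.
With the tool pointing down it reaches from about 0.275 to 1 m from the base axis. Payload 8.4 kg.
Tool frame: the origin (TCP) lies on the centre line of the jaws, within the pads' length; the fingertips stand 17 mm ahead of it and the grasp point (between the pads) lies 2 mm behind it (bot.tcp_to_tips is the z of the fingertips in the tool frame, in m); z points along the fingers, y is the line along which they close (so a half turn about z gives the same grasp; the last joint's range is limited). The gripper opens to 85 mm and grips with 20 to 120 N. Pads are 22 mm wide; open, the fingers measure 114 mm over their backs; the gripper's body (76 mm by 85 mm) begins 54 mm behind the grasp point. The pads swing forward as they close: fully open they stand 13 mm farther back than shut.
Start: joints at [-1.261, 0.353, 1.633, -0, 1.155, -0.002], TCP at [0.192, -0.595, 0.248] pointing down, gripper open.
Joint ranges: [-2.63, 2.63], [-0.92, 2.1], [0.06, 2.66], [-1.3, 4.44], [0, 2.69], [-3.02, 3.02]. Speed limits (rad/s): [2.22, 2.22, 2.79, 3.14, 3.14, 3.14].

INTERFACE

Orientations are given as a unit quaternion [x, y, z, w].
In Python, from workcell import bot, hand, kinematics, get_obs, vision, hand_in gives the robot as it stands. The module is installed in compiled form; this text tells all that it offers. Calls block until the motion is done:
- bot.reach(position, orientation): joint-space move of the TCP to a pose.
- bot.servo_line(position, ori=None, velocity=0.15): straight line of the TCP; ori=None keeps the orientation; velocity is the mean speed in m/s.
- bot.goto_joints(angles): joint-space move.
- hand.move_gripper(opening, strength=None): finger opening in m; strength is the grip in N (None keeps the last); returns when the fingers have stopped.
- bot.dwell(seconds).
- kinematics.solve_ik(position, orientation): joint angles nearest the present ones, or None.
- get_obs(): the state.
- vision.read_camera(name): name is "side" or "top"; returns a dict with "frame" (420x560x3 uint8, red, green, blue), "intrinsics" (3x3 intrinsics, pixels), "view" (4x4, takes a point from world to camera coordinates). Camera axes: x right, y down, z forward; pixel columns grow to the right and rows downward; lengths in m; the calibration is good to about 2 mm. A picture is of the moment at which its call begins. There is no depth.
A pose or a line that the arm cannot do raises bot.IKError and nothing moves.
- hand_in(): hands the job in; it is judged then, once.
The state is a dict: "time_s": time; "joint_pos": joint angles; "joint_vel": joint speeds; "joint_efforts": joint torques, N m; "position": TCP position; "orientation": TCP orientation; "wrist_force": force on the tool from outside, world axes, zero at the start; "ft_torque": the same for the moment, N m; "gripper_width": finger opening in m; "grip_force": force on a finger pad.
Only numpy, scipy, OpenCV 4.12 (cv2) and the standard library are available. Lean on these libraries where they do the work, as an engineer would, in place of code of your own. Each camera call takes 0.05 s, during which the arm holds its last target. There are 200 camera calls.

## Working session

There is one attempt and no reset: what is moved stays moved. The work goes in short steps, each a Python script; the robot and the scene stay as the last script left them, time stands still between calls to the robot, and variables do not carry over. Pictures are saved under pics/ and viewed, at most 10 in all, crops included, and the job is handed in when it is done.

```bash
mkdir -p pics; python3 - <<'E'
from workcell import bot, hand, kinematics, get_obs, vision
import cv2,numpy as np,pickle
np.set_printoptions(precision=4,suppress=True)
for n in("side","top"):
    c=vision.read_camera(n); pickle.dump(c,open(n+'.pkl','wb'))
    cv2.imwrite(f'pics/{n}0.png',cv2.resize(c["frame"][:,:,::-1],(800,600),interpolation=cv2.INTER_CUBIC))
    print(n,c["intrinsics"],c["view"], -c["view"][:3,:3].T@c["view"][:3,3])
o=get_obs();print(o["time_s"],o["position"],o["orientation"],o["gripper_width"],o["wrist_force"])
E
```

```text
side [[491.7602   0.     277.0786]
 [  0.     491.7602 205.3239]
 [  0.       0.       1.    ]] [[-0.9693 -0.2458 -0.0028  0.4659]
 [-0.1814  0.723  -0.6666  0.259 ]
 [ 0.1659 -0.6457 -0.7454  1.3082]
 [ 0.      0.      0.      1.    ]] [0.2816 0.772  1.1491]
top [[381.5063   0.     279.3852]
 [  0.     381.5063 213.8   ]
 [  0.       0.       1.    ]] [[-0.0092 -0.9999  0.005  -0.0626]
 [-0.9825  0.0082 -0.186   0.5461]
 [ 0.186  -0.0066 -0.9825  1.4071]
 [ 0.      0.      0.      1.    ]] [ 0.2742 -0.0578  1.4845]
0.1 [ 0.1916 -0.5945  0.2476] [ 0.9879  0.1552 -0.0001 -0.0006] 0.08521928643579979 [-0.1208  0.3087  1.2182]
```

View pics/side0.png

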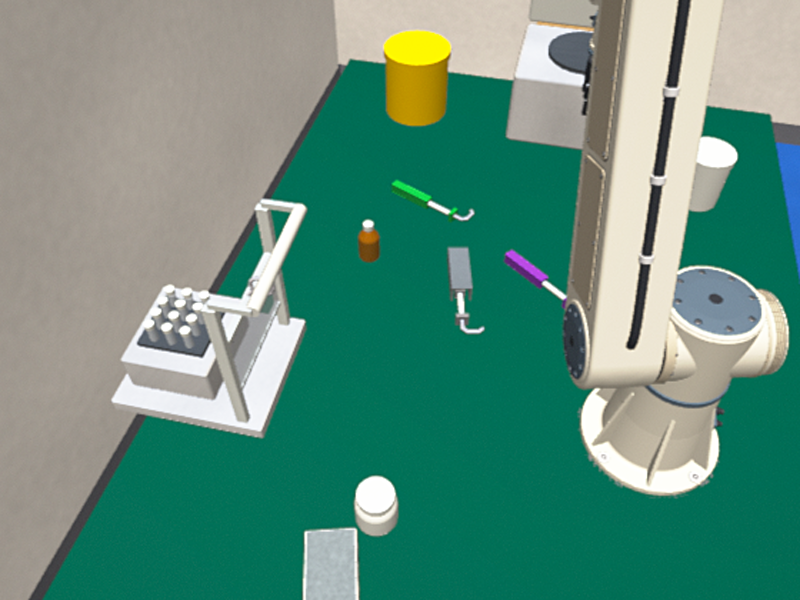

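View pics/top0.png

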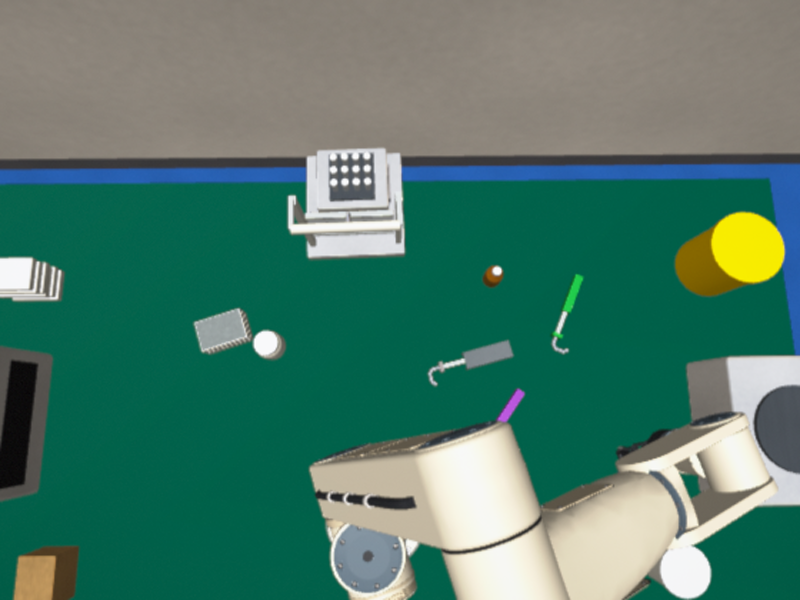

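The poles seen are green (top image 567,315), purple (512,405) and grey, in a grey sleeve (430–512, 360). The grey one matches the task because its handle is in the sleeve. I'll confirm it in enlarged crops.

```bash
python3 - <<'E'
import cv2,numpy as np,pickle
def crop(n,x,y,w,h,s):
    f=pickle.load(open(n+'.pkl','rb'))["frame"][y:y+h,x:x+w,::-1]
    f=cv2.resize(f,None,fx=s,fy=s,interpolation=cv2.INTER_CUBIC)
    for i in range(0,w,10): cv2.putText(f,str(x+i),(i*s,10),0,.35,(0,255,255)); cv2.line(f,(i*s,12),(i*s,18),(0,255,255))
    for i in range(10,h,10): cv2.putText(f,str(y+i),(0,i*s),0,.35,(0,255,255)); cv2.line(f,(25,i*s),(31,i*s),(0,255,255))
    return f
a=crop("top",290,232,80,42,7); b=crop("side",302,165,50,75,6)
# a 560x294; b 300x450
img=np.zeros((600,800,3),np.uint8); img[:294,:490]=a[:,:490]; img[:450,500:800]=b
img[296:296+294,0:70]=a[:,490:560]
cv2.imwrite('pics/pole.png',img)
a=crop("side",140,135,85,100,5);b=crop("top",195,125,95,60,4)
img=np.zeros((600,800,3),np.uint8); img[:500,:425]=a; img[:240,426:800]=b[:,:374]
cv2.imwrite('pics/st.png',img)
E
```

```text
(no output)
```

View pics/pole.png

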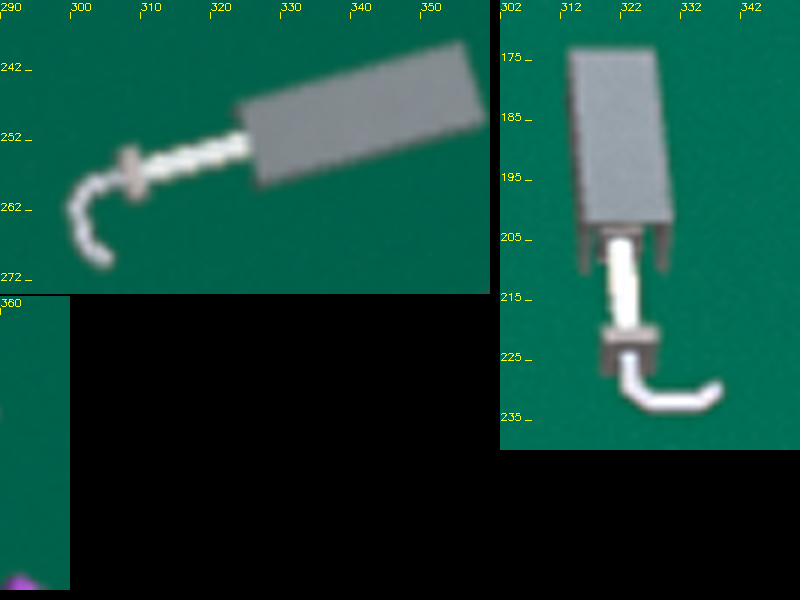

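View pics/st.png

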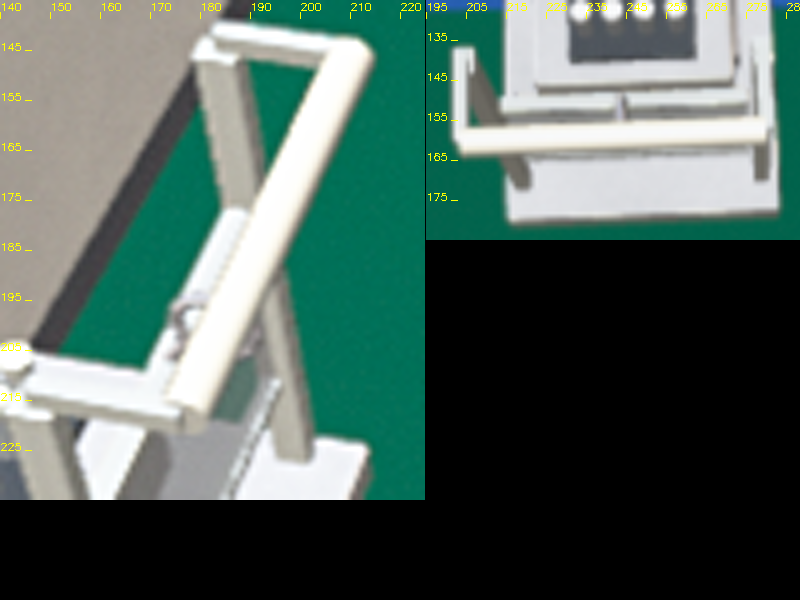

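Crops: the grey pole in the grey sleeve is confirmed. In the top view its neck spans px (311,256)–(324,252), its collar is at (308.5,257) and its hook tip at (304.5,269). In the side view the hook tip is at (338,230). The ring is partly hidden by the lamp at side px ≈(178,199). Next I'll fit poses and overlay the result.

```bash
cat > h.py <<'E'
import cv2,numpy as np,pickle
from scipy.optimize import least_squares
from scipy.spatial.transform import Rotation as R
np.set_printoptions(precision=4,suppress=True)
def proj(c,P):
    P=np.atleast_2d(P)@c["view"][:3,:3].T+c["view"][:3,3]; p=P@c["intrinsics"].T; return p[:,:2]/p[:,2:]
def tf(p,L):  # p=x,y,yaw
    L=np.atleast_2d(np.array(L,float)); c,s=np.cos(p[2]),np.sin(p[2])
    return np.c_[p[0]+c*L[:,0]-s*L[:,1],p[1]+s*L[:,0]+c*L[:,1],L[:,2]]
def fit(obs,cams,p0):  # obs: (cam,px,py,localfn(p))
    f=lambda p:np.concatenate([(proj(cams[n],tf(p,l(p)))[0]-[u+.0,v+.0]) for n,u,v,l in obs])
    r=least_squares(f,p0,loss='soft_l1',x_scale=[.01]*len(p0)); return r.x,f(r.x).reshape(-1,2)
E
python3 - <<'E'
from h import *
C={n:pickle.load(open(n+'.pkl','rb')) for n in("top","side")}
K=lambda *a:(lambda p:np.array(a)/1000)
h=.5
# sleeve+pole : p=x,y,yaw
# extents from description
S=[("top",323.7,246.7,K(64,-22,40)),("top",327,258.7,K(64,22,40)),("top",355.7,237.7,K(-64,-22,40)),("top",359.6,249.4,K(-64,22,40)),
("side",313.7,173,K(-64,-22,40)),("side",327.8,173,K(-64,22,40)),("side",330.7,201.8,K(64,22,40)),("side",315,201.8,K(64,-22,40))]
S=[(n,u-h,v-h,l) for n,u,v,l in S]
s,r=fit(S,C,[.45,-.25,1.5]); print("sleeve",s);print(r)
P=[("top",308.6,256.8,K(125,0,26)),("top",324,252.3,K(58,0,13)),("top",304.6,268.6,K(153,39,13)),("top",302,257.5+1,K(154,4,13)),
("side",322.5,220.5,K(125,0,26)),("side",338,230,K(152,40,13)),("side",330.5,231.8,K(159,20,13)),("side",322.3,208,K(65,0,19))]
P=[(n,u-h,v-h,l) for n,u,v,l in P]
q,r=fit(P,C,s); print("pole",q);print(r)
T=[("top",216,180.5,K(-40,135,0)),("top",283,178,K(-40,-135,0)),
("top",203.7,160,lambda p:[-.07,p[3],.352]),("top",280.5,157.5,lambda p:[-.07,-p[3],.352]),
("side",177.5,215,lambda p:[-.07,p[3],.352]),("side",210.4,145.4,lambda p:[-.07,-p[3],.352]),
("side",214,224.5,K(-40,-135,30)),("side",184,303,K(-40,135,0)),
("side",187,177.4,lambda p:[0,-.106,.144+p[4]]),("top",213.75,151,lambda p:[-.005,.106,.144+p[4]])]
T=[(n,u-h,v-h,l) for n,u,v,l in T]
t,r=fit(T,C,[.7,.05,0,.13,.11]); print("station",t);print(r)
pickle.dump((s,q,t),open('fit.pkl','wb'))
def draw(img,c,o,pts,col,s):
    u=(proj(c,pts)+.5-o)*s; cv2.polylines(img,[np.round(u*8).astype(int)],False,col,1,cv2.LINE_AA,3)
def view(n,x,y,w,hh,sc):
    c=C[n]; f=cv2.resize(c["frame"][y:y+hh,x:x+w,::-1],None,fx=sc,fy=sc,interpolation=cv2.INTER_CUBIC); o=np.array([x,y])
    a=np.linspace(0,2*np.pi,40)
    for rr in (.0165,.0235): draw(f,c,o,tf(t,np.c_[-.03+rr*np.cos(a),0*a,t[4]+.172+rr*np.sin(a)]),(0,0,255),sc)
    for dx in(-.007,.007): draw(f,c,o,tf(t,[[dx,-.106,.144+t[4]],[dx,.106,.144+t[4]]]),(255,0,0),sc)
    for zz in(0,.03): draw(f,c,o,tf(t,[[-.04,-.135,zz],[-.04,.135,zz]]),(0,160,255),sc)
    draw(f,c,o,tf(t,[[-.07,-t[3],.352],[-.07,t[3],.352]]),(255,0,255),sc)
    draw(f,c,o,tf(s,[[.064,-.022,.04],[.064,.022,.04],[-.064,.022,.04],[-.064,-.022,.04],[.064,-.022,.04]]),(0,255,255),sc)
    draw(f,c,o,tf(q,[[.055,0,.013],[.15,0,.013],[.159,.01,.013],[.159,.032,.013],[.152,.04,.013]]),(0,0,255),sc)
    return f
I=np.zeros((600,800,3),np.uint8)
I[:480,:320]=view("side",150,135,64,96,5); I[:280,330:785]=view("top",200,130,91,56,5)
I[290:590,330:485]=view("side",310,170,31,60,5); I[290:500,490:795]=view("top",298,234,61,42,5)
cv2.imwrite('pics/fit.png',I)
E
```

```text
sleeve [ 0.4143 -0.2998  1.8212]
[[-0.0592  0.3715]
 [-0.1267 -0.3741]
 [ 0.1937  0.7786]
 [-0.3135  0.234 ]
 [-0.1613 -0.4502]
 [-0.5952 -0.4974]
 [-0.5815  0.1237]
 [ 0.674   0.1729]]
pole [ 0.4173 -0.2972  1.8316]
[[ 0.2389 -0.138 ]
 [ 1.2478 -0.0239]
 [-0.1995  0.1439]
 [-0.386   1.4487]
 [ 0.6755  0.1778]
 [-0.9619  0.3153]
 [-0.0009  0.4363]
 [-0.7256 -0.7935]]
station [0.7347 0.0504 0.028  0.1172 0.0971]
[[ 0.9224  1.1621]
 [ 0.9959  1.3392]
 [ 1.1967  0.1523]
 [-0.0907  0.0883]
 [-1.642   2.1295]
 [-0.6658  0.4579]
 [-0.6072 -1.6636]
 [-0.3696  3.4848]
 [ 0.332  -0.4999]
 [ 0.5108  1.4298]]
```

View pics/fit.png

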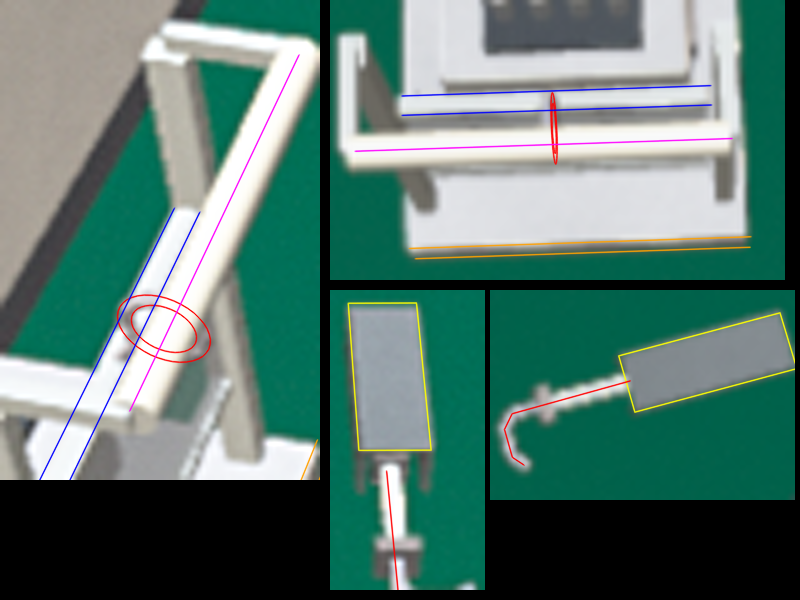

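The overlay shows the sleeve and pole fitting well. The station fits to within a few mm, with the ring at side px ≈(180,199). Next I'll check reachability of the whole plan.

```bash
cat >> h.py <<'E'
def ori(yaw,tilt=0,flip=1):
    z=np.array([np.cos(yaw)*np.sin(tilt),np.sin(yaw)*np.sin(tilt),-np.cos(tilt)]); y=flip*np.array([-np.sin(yaw),np.cos(yaw),0])
    return R.from_matrix(np.c_[np.cross(y,z),y,z]).as_quat()
E
python3 - <<'E'
from h import *
from workcell import kinematics,get_obs
s,q,t=pickle.load(open('fit.pkl','rb')); a=q[2]; d=np.array([np.cos(a),np.sin(a),0])
nk=tf(q,[.087,0,.022])[0]; D=.22
print("neck",nk)
for f in(1,-1):
    for n,p in(("pre",nk+[0,0,.1]),("g",nk),("drawn",nk+D*d)):
        print(f,n,kinematics.solve_ik(p,ori(a,0,f)))
    for tl in(0,.45):
        print(f,tl,"regrasp",kinematics.solve_ik(tf(q,[.015,0,.022])[0]+D*d,ori(a,tl,f)))
        for z in(.30,.195):
            for dy in(0,-.06): print("  hook",z,dy,kinematics.solve_ik(tf(t,[-.174,dy-.02,z])[0],ori(t[2],tl,f)))
E
```

```text
neck [ 0.3949 -0.2132  0.022 ]
1 pre [-0.4983  0.2603  2.1103 -0.      0.7711  2.3824]
1 g [-0.4983  0.4558  2.1575 -0.      0.5283  2.3824]
1 drawn [-0.0062  0.3593  2.3828 -0.      0.3995  2.8746]
1 0 regrasp [-0.1983  0.3804  2.3318 -0.      0.4294  2.6824]
  hook 0.3 0 [ 0.0428  0.2083  1.7117 -0.      1.2215 -1.556 ]
  hook 0.3 -0.06 [-0.0637  0.2118  1.7073 -0.      1.2225 -1.6625]
  hook 0.195 0 [ 0.0428  0.3139  1.8208 -0.      1.0069 -1.556 ]
  hook 0.195 -0.06 [-0.0637  0.3171  1.8162 -0.      1.0083 -1.6625]
1 0.45 regrasp [-0.488   0.5225  2.1721  0.452   0.8176  2.0197]
  hook 0.3 0 [ 0.0478  0.0024  2.0211 -0.0139  0.6682 -1.5421]
  hook 0.3 -0.06 [-0.0944  0.0075  2.016   0.0853  0.6728 -1.7479]
  hook 0.195 0 [ 0.0478  0.1494  2.1341 -0.0217  0.4082 -1.5331]
  hook 0.195 -0.06 [-0.0944  0.1538  2.1286  0.132   0.4153 -1.8021]
-1 pre [-0.4983  0.2603  2.1103 -0.      0.7711 -0.7592]
-1 g [-0.4983  0.4558  2.1575 -0.      0.5283 -0.7592]
-1 drawn [-0.0062  0.3593  2.3828 -0.      0.3995 -0.267 ]
-1 0 regrasp [-0.1983  0.3804  2.3318 -0.      0.4294 -0.4592]
  hook 0.3 0 [ 0.0428  0.2083  1.7117 -0.      1.2215  1.5856]
  hook 0.3 -0.06 [-0.0637  0.2118  1.7073 -0.      1.2225  1.479 ]
  hook 0.195 0 [ 0.0428  0.3139  1.8208 -0.      1.0069  1.5856]
  hook 0.195 -0.06 [-0.0637  0.3171  1.8162 -0.      1.0083  1.479 ]
-1 0.45 regrasp [-0.488   0.5225  2.1721  0.452   0.8176 -1.1219]
  hook 0.3 0 [ 0.0478  0.0024  2.0211 -0.0139  0.6682  1.5995]
  hook 0.3 -0.06 [-0.0944  0.0075  2.016   0.0853  0.6728  1.3936]
  hook 0.195 0 [ 0.0478  0.1494  2.1341 -0.0217  0.4082  1.6085]
  hook 0.195 -0.06 [-0.0944  0.1538  2.1286  0.132   0.4153  1.3395]
```

```bash
python3 - <<'E'
from h import *
from workcell import bot,hand,get_obs,vision
s,q,t=pickle.load(open('fit.pkl','rb')); a=q[2]; d=np.array([np.cos(s[2]),np.sin(s[2]),0])
nk=tf(q,[.087,0,.021])[0]; o=ori(a,0,-1)
bot.reach(nk+[0,0,.12],o); hand.move_gripper(.05)
bot.servo_line(nk,velocity=.12); hand.move_gripper(.0,40)
g=get_obs(); print(g["time_s"],g["position"],g["gripper_width"],g["grip_force"],g["wrist_force"])
bot.servo_line(nk+.06*d,velocity=.08); print(get_obs()["wrist_force"],get_obs()["gripper_width"])
bot.servo_line(nk+.22*d,velocity=.1)
g=get_obs(); print(g["time_s"],g["position"],g["gripper_width"],g["grip_force"],g["wrist_force"])
C={}
for n in("side","top"):
    C[n]=vision.read_camera(n); pickle.dump(C[n],open(n+'1.pkl','wb'))
I=np.zeros((600,800,3),np.uint8)
I[:,:400]=cv2.resize(C["side"]["frame"][165:315,255:355,::-1],(400,600),interpolation=cv2.INTER_CUBIC)
I[:300,400:]=cv2.resize(C["top"]["frame"][220:295,255:355,::-1],(400,300),interpolation=cv2.INTER_CUBIC)
cv2.imwrite('pics/drawn.png',I)
E
```

```text
3.7583 [ 0.3951 -0.2133  0.0216] 0.010281275284479755 38.980475664138794 [-1.5083  1.3795  6.2883]
[1.3543 2.2636 9.6334] 0.01032572367711922
6.4083 [0.3409 0.0004 0.0215] 0.010422720188236883 39.7042179107666 [ 0.8837 -1.29   11.1429]
```

View pics/drawn.png

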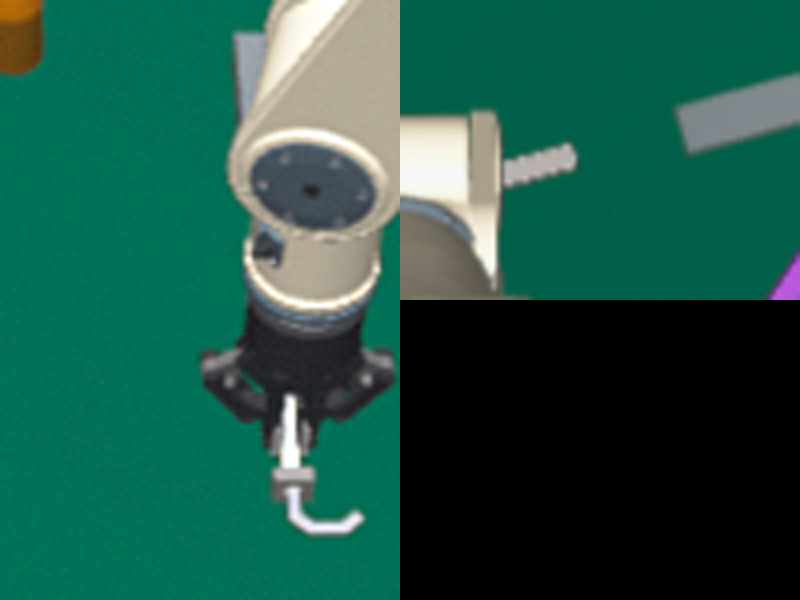

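The pole is gripped by its neck and is out of the sleeve; the hook tip is at side px ≈(345,294). Now I'll release it, back off and look.

```bash
python3 - <<'E'
from h import *
from workcell import bot,hand,get_obs,vision
g=get_obs(); p=np.array(g["position"]); s,q,t=pickle.load(open('fit.pkl','rb'))
hand.move_gripper(.05); bot.servo_line(p+[0,0,.1],velocity=.15); bot.reach([.42,-.32,.2],ori(q[2],0,-1))
print(get_obs()["time_s"],get_obs()["wrist_force"])
C={n:vision.read_camera(n) for n in("side","top")}
for n in C: pickle.dump(C[n],open(n+'2.pkl','wb'))
q2=np.r_[p[:2]-.087*np.array([np.cos(q[2]),np.sin(q[2])]),q[2]]; print(q2); np.save('q2.npy',q2)
I=np.zeros((600,800,3),np.uint8)
def view(n,x,y,w,h,s):
    f=cv2.resize(C[n]["frame"][y:y+h,x:x+w,::-1],None,fx=s,fy=s,interpolation=cv2.INTER_CUBIC)
    for L in([[-.055,-.011,.026],[.055,-.011,.026],[.055,.011,.026],[-.055,.011,.026],[-.055,-.011,.026]],[[.055,0,.013],[.15,0,.013],[.159,.01,.013],[.159,.032,.013],[.152,.04,.013]]):
        u=(proj(C[n],tf(q2,L))+.5-[x,y])*s; cv2.polylines(f,[np.round(u*8).astype(int)],False,(0,0,255),1,cv2.LINE_AA,3)
    return f
I[:595,:350]=view("side",305,220,50,85,7); I[:280,355:795]=view("top",255,230,88,56,5)
cv2.imwrite('pics/laid.png',I)
E
```

```text
9.0667 [-0.1404 -0.111  -0.2527]
[ 0.3634 -0.0837  1.8316]
```

View pics/laid.png

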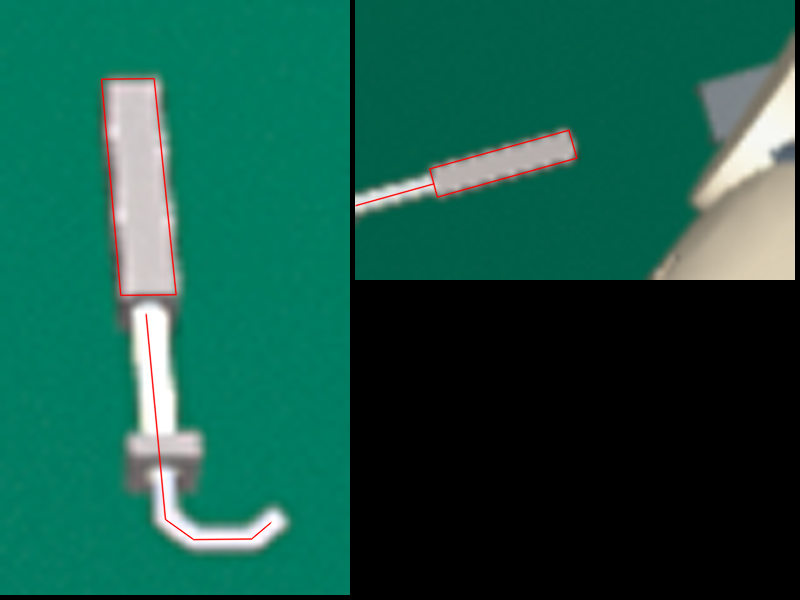

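The pole lies flat and released. The model overlay matches to about 1 px, with the hook tip at side px ≈(345,294). Next I'll regrasp by the handle, lift and go to the pre-hook pose, stopping to the −y side of the ring.

```bash
cat >> h.py <<'E'
TL=.35; GX=.015; GZ=.024
def hp(t,dx,dy,z): # TCP pos so that hook-bar middle is at station (dx,dy), centre line height z
    return tf(t,[dx-.159+GX,dy-.02,z+GZ-.013])[0]
E
python3 - <<'E'
from h import *
from workcell import bot,hand,get_obs,vision,kinematics
s,q,t=pickle.load(open('fit.pkl','rb')); q2=np.load('q2.npy')
o=ori(q2[2],TL,-1); p=tf(q2,[GX,0,GZ])[0]
bot.reach(p+[0,0,.12],o); bot.servo_line(p,velocity=.12); hand.move_gripper(0,110)
g=get_obs(); print(g["time_s"],g["position"],g["gripper_width"],g["grip_force"],g["wrist_force"])
bot.servo_line(p+[0,0,.12],velocity=.12)
print(get_obs()["wrist_force"],get_obs()["ft_torque"])
zr=t[4]+.172; o2=ori(t[2],TL,-1)
a=hp(t,-.20,-.075,zr); b=hp(t,-.0335,-.075,zr); print(a,b,zr)
bot.reach(a,o2); bot.servo_line(b,velocity=.12)
g=get_obs(); print(g["time_s"],g["position"],g["wrist_force"],g["ft_torque"])
C={n:vision.read_camera(n) for n in("side","top")}
for n in C: pickle.dump(C[n],open(n+'3.pkl','wb'))
def view(n,x,y,w,h,s):
    f=cv2.resize(C[n]["frame"][y:y+h,x:x+w,::-1],None,fx=s,fy=s,interpolation=cv2.INTER_CUBIC)
    for i in range(0,w,10): cv2.putText(f,str(x+i),(i*s,10),0,.35,(0,255,255)); cv2.line(f,(i*s,12),(i*s,18),(0,255,255))
    for i in range(10,h,10): cv2.putText(f,str(y+i),(0,i*s),0,.35,(0,255,255)); cv2.line(f,(25,i*s),(31,i*s),(0,255,255))
    return f
I=np.zeros((600,800,3),np.uint8)
I[:600,:400]=view("side",165,160,50,75,8); I[:304,408:800]=view("top",218,138,49,38,8)
cv2.imwrite('pics/pre.png',I)
E
```

```text
11.725 [ 0.3599 -0.0694  0.0248] 0.019666025382170067 108.09385657310486 [-2.279  -3.4329 13.4168]
[ 0.722  -0.0646 -1.2136] [-0.1759 -0.1221  0.0067]
[ 0.3935 -0.0542  0.2801] [ 0.56   -0.0495  0.2801] 0.2691326984418478
16.2833 [ 0.5594 -0.0495  0.2801] [-0.6036 -0.4016 -0.8507] [-0.0113  0.2522  0.0097]
```

View pics/pre.png

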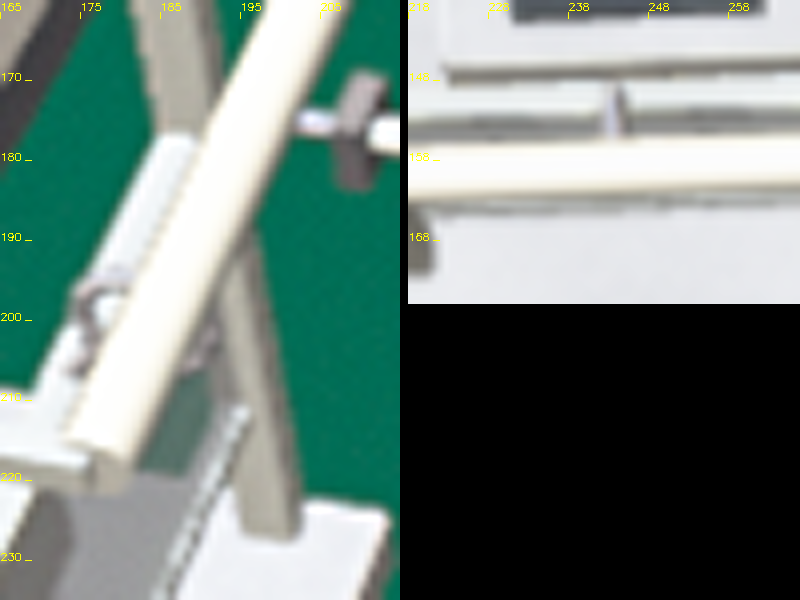

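Crop: in the side view the ring's outer arc spans cols 174.4–192.2 and rows 193–206.5, centre ≈(183.3,199.8), about 1 px above the model. In the top view it is at col ≈244, rear row ≈148.2. The pole collar is at side (210,176.2). I'll check the prediction numerically.

```bash
python3 - <<'E'
from h import *
from workcell import get_obs
s,q,t=pickle.load(open('fit.pkl','rb')); S=pickle.load(open('side3.pkl','rb'));T=pickle.load(open('top3.pkl','rb'))
p=np.array(get_obs()["position"]); a=t[2]
pq=np.r_[p[:2]-GX*np.array([np.cos(a),np.sin(a)]),a]
for dz in(0,-.005): print("collar",proj(S,tf(pq,[.125,0,p[2]-GZ+.013+dz]))+.5,"tip/bar",proj(S,tf(pq,[.152,.04,p[2]-GZ+.013+dz]))+.5)
A=np.linspace(0,2*np.pi,200)
def ringpix(v):
    P=tf([v[0],v[1],a],np.c_[.0235*np.cos(A),0*A,v[2]+.0235*np.sin(A)]); return proj(S,P)+.5,proj(T,P)+.5
def f(v):
    u,w=ringpix(v); return [u[:,0].min()-174.4,u[:,0].max()-192.2,u[:,1].min()-193.1,u[:,1].max()-206.5,w[:,1].min()-148.2,w[w[:,1].argmin(),0]-243.9]
v0=tf(t,[-.03,0,t[4]+.172])[0]; r=least_squares(f,v0,x_scale=.01,diff_step=1e-4); print(v0,f(v0)); print(r.x,f(r.x))
E
```

```text
collar [[209.7128 176.0879]] tip/bar [[194.427  185.4814]]
collar [[209.9202 177.4853]] tip/bar [[194.6844 186.8753]]
[0.7047 0.0496 0.2691] [np.float64(-0.9948746439979459), np.float64(-0.214616102712597), np.float64(0.8136370610419874), np.float64(0.8466324550101376), np.float64(0.24865238117661193), np.float64(0.4826625937550091)]
[0.7025 0.0505 0.2738] [np.float64(-0.5676292558968612), np.float64(0.28281839977415757), np.float64(-0.09340749777615542), np.float64(0.013783599737109853), np.float64(0.4022019514416968), np.float64(0.0830293740353909)]
```

```bash
python3 - <<'E'
from h import *
from workcell import bot,hand,get_obs
s,q,t=pickle.load(open('fit.pkl','rb')); a=t[2]
ring=np.array([.7028,.0502,.273]); tt=np.r_[tf([ring[0],ring[1],a],[.03,0,0])[0][:2],a]; np.save('tt.npy',tt)
P=lambda dy,z:hp(tt,-.027,dy,z)
bot.servo_line(P(-.075,ring[2]),velocity=.05); bot.dwell(.2); f0=np.array(get_obs()["wrist_force"]); t0=np.array(get_obs()["ft_torque"])
for dy in np.arange(-.06,.0021,.0075):
    bot.servo_line(P(dy,ring[2]),velocity=.05); g=get_obs(); df=np.array(g["wrist_force"])-f0; print(round(dy,4),df,np.array(g["ft_torque"])-t0)
    if np.linalg.norm(df)>3: print("stop");break
print(get_obs()["time_s"])
E
```

```text
-0.06 [0.2382 0.9825 0.0945] [0.0581 0.0026 0.0342]
-0.0525 [ 0.4056 -0.044   0.2677] [0.0341 0.0457 0.0363]
-0.045 [-0.139   0.4199  0.1045] [-0.0392  0.0266 -0.0241]
-0.0375 [ 0.3617 -0.4186  0.7852] [-0.0148 -0.0114  0.0433]
-0.03 [-0.0031  0.2312 -1.3408] [-0.0024  0.0101 -0.0142]
-0.0225 [0.5063 0.6359 0.1065] [-0.0111  0.0193 -0.035 ]
-0.015 [ 0.3477 -0.8289 -0.0973] [0.0088 0.011  0.0352]
-0.0075 [ 0.6377  0.5761 -0.3975] [0.0076 0.032  0.0086]
0.0 [ 0.5634  0.7893 -1.2017] [0.0231 0.0252 0.0247]
19.7
```

No contact on entry, which fits the hook being inside the ring. Now I'll pull down slowly, watching the force.

```bash
cat > pull.py <<'E'
from h import *
from workcell import bot,get_obs
import sys
tt=np.load('tt.npy'); zs=np.arange(float(sys.argv[1]),float(sys.argv[2]),-float(sys.argv[3])); lim=float(sys.argv[4])
for z in zs:
    bot.servo_line(hp(tt,-.027,0,z),velocity=.03); F=[];M=[]
    for _ in range(4):
        bot.dwell(.02); g=get_obs(); F.append(g["wrist_force"]); M.append(g["ft_torque"])
    F=np.mean(F,0);M=np.mean(M,0); print(round(z,4),F,M)
    if F[2]>lim: print("limit");break
print(g["time_s"])
E
python3 pull.py .270 .2495 .003 9
```

```text
0.27 [-0.0108  0.0451 -0.9443] [0.0076 0.2632 0.033 ]
0.267 [ 0.0058  0.0475 -1.5164] [ 0.0076  0.2664 -0.003 ]
0.264 [-0.1667 -0.1037 -1.3177] [-0.0138  0.2637  0.0049]
0.261 [ 0.3301 -0.1802  0.3586] [ 0.0709 -0.1197  0.0186]
0.258 [ 0.1411 -0.023   1.2865] [ 0.0102 -0.2022 -0.0107]
0.255 [-0.7172 -0.384   1.1664] [ 0.0374 -0.1077 -0.0181]
0.252 [-0.5613 -0.0974  0.7299] [ 0.0492 -0.0878  0.0163]
21.9167
```

The hook took up the ring at about z=0.262, as predicted, and the guard is sliding at about 2.5 N.

```bash
python3 pull.py .246 .2055 .006 7; python3 pull.py .2035 .193 .0015 5
```

```text
0.246 [-0.3599  0.2788  0.7077] [ 0.0001 -0.0265 -0.0028]
0.24 [-0.2314 -0.0407  0.3014] [ 0.028  -0.0013  0.0121]
0.234 [-0.5945  0.4174  0.0319] [ 0.0006 -0.0166 -0.0128]
0.228 [0.0946 0.204  0.4084] [ 0.0278 -0.0874  0.0274]
0.222 [-0.0197 -0.1905  0.0279] [ 0.0412 -0.0925  0.0003]
0.216 [0.0034 0.2101 0.8511] [ 0.0396 -0.0975 -0.0009]
0.21 [-0.1802 -0.2508  0.3337] [ 0.0318 -0.0608 -0.0063]
24.8333
0.2035 [-0.3864 -0.1174 -0.0217] [ 0.0128 -0.0451 -0.0113]
0.202 [-0.4518 -0.0503  0.7313] [ 0.0444 -0.0817  0.0252]
0.2005 [-0.9483 -0.3284  1.2952] [ 0.0548 -0.0794 -0.0068]
0.199 [-0.8879 -0.1911  1.2702] [ 0.0464 -0.0838  0.0265]
0.1975 [-1.144  -0.3787  1.828 ] [ 0.0645 -0.0889  0.0101]
0.196 [-2.6201 -0.4377  3.8439] [ 0.0821 -0.2725  0.0517]
0.1945 [-5.0308 -0.4357  6.1608] [ 0.1271 -0.4675  0.0501]
limit
27.1667
```

The force rises from z=0.1975, the expected stop. I'll check by picture.

```bash
python3 - <<'E'
from h import *
from workcell import bot,hand,get_obs,vision
tt=np.load('tt.npy'); a=tt[2]
C={n:vision.read_camera(n) for n in("side","top")}
for n in C: pickle.dump(C[n],open(n+'4.pkl','wb'))
p=np.array(get_obs()["position"]); pq=np.r_[p[:2]-GX*np.array([np.cos(a),np.sin(a)]),a]; z=p[2]-GZ+.013; print(p,z)
A=np.linspace(0,2*np.pi,60)
def view(n,x,y,w,h,s):
    f=cv2.resize(C[n]["frame"][y:y+h,x:x+w,::-1],None,fx=s,fy=s,interpolation=cv2.INTER_CUBIC)
    def dl(P,c):
        u=(proj(C[n],P)+.5-[x,y])*s; cv2.polylines(f,[np.round(u*8).astype(int)],False,c,1,cv2.LINE_AA,3)
    dl(tf(tt,np.c_[-.03+.0235*np.cos(A),0*A,.210+.0235*np.sin(A)]),(0,0,255))
    dl(tf(tt,[[-.007,-.106,.182],[-.007,.106,.182]]),(255,0,0))
    dl(tf(pq,[[-.05,0,z],[.15,0,z],[.159,.01,z],[.159,.032,z],[.152,.04,z]]),(0,200,0))
    return f
I=np.zeros((600,800,3),np.uint8)
I[:600,:420]=view("side",165,170,70,100,6); I[:270,428:800]=view("top",215,140,62,45,6)
cv2.imwrite('pics/down.png',I)
E
```

```text
[0.5626 0.0263 0.2058] 0.19479467387269064
```

View pics/down.png

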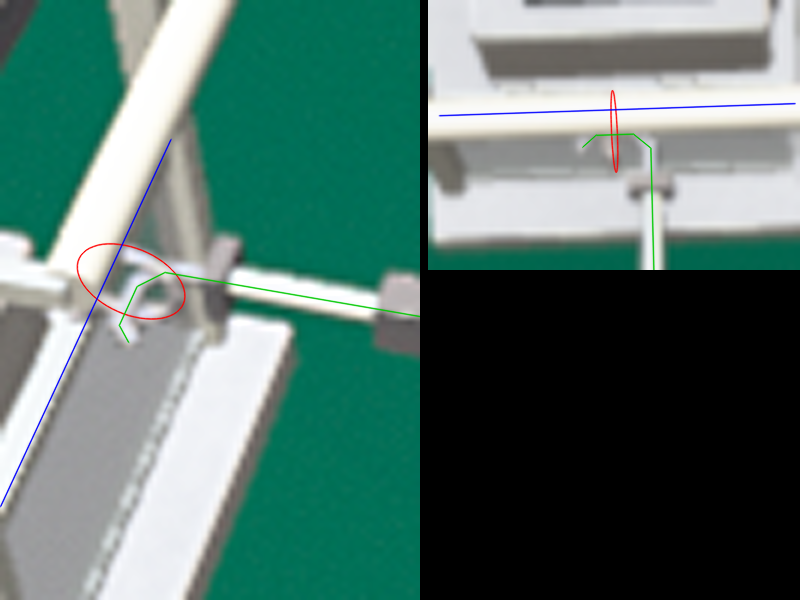

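The ring matches the model at z=0.210 (ring bottom at side px ≈(192,222.5), hook tip ≈(186.5,226.5)), so the guard is on its stop with the hook inside. Now I'll unhook.

```bash
python3 - <<'E'
from h import *
from workcell import bot,hand,get_obs
tt=np.load('tt.npy'); P=lambda dy,z,dx=-.027:hp(tt,dx,dy,z)
bot.servo_line(P(0,.209),velocity=.03); bot.dwell(.2)
f0=np.array(get_obs()["wrist_force"]); print(f0,get_obs()["ft_torque"])
for dy in np.arange(-.0075,-.08,-.0075):
    bot.servo_line(P(dy,.209),velocity=.05); g=get_obs(); df=np.array(g["wrist_force"])-f0; print(round(dy,4),df,g["ft_torque"])
    if np.linalg.norm(df)>3.5: print("stop");break
else:
    bot.servo_line(P(-.0825,.209,-.25),velocity=.15)
print(get_obs()["time_s"],get_obs()["position"])
E
```

```text
[-0.4849 -0.1349 -0.6222] [-0.0298  0.2099 -0.0259]
-0.0075 [ 0.5943 -0.0845 -0.9763] [ 0.0089  0.2303 -0.0203]
-0.015 [-0.2567  0.5425 -0.0194] [-0.0399  0.244   0.0039]
-0.0225 [ 1.6229  0.2917 -1.5703] [-0.0183  0.2552 -0.0207]
-0.03 [ 1.1518  0.6542 -0.4956] [-0.0307  0.2796  0.0106]
-0.0375 [ 1.9304  0.1121 -0.6366] [ 0.0004  0.2499 -0.0084]
-0.045 [ 1.0269  0.2367 -0.8751] [-0.0406  0.2708  0.0443]
-0.0525 [ 0.6754  1.0422 -0.1607] [-0.0265  0.3016  0.0088]
-0.06 [ 0.4054  0.5643 -0.5041] [-0.0275  0.3149 -0.0403]
-0.0675 [ 0.5257  0.0946 -1.1667] [ 0.0117  0.2429 -0.0493]
-0.075 [-0.0244  0.174  -1.6249] [-0.0369  0.2929 -0.0116]
32.7417 [ 0.3424 -0.0626  0.2202]
```

```bash
python3 - <<'E'
from h import *
from workcell import bot,hand,get_obs,vision
p=np.array([.40,-.07,.05]); bot.servo_line([.40,-.07,.2],velocity=.15); bot.servo_line(p,velocity=.1); bot.dwell(.2); f0=get_obs()["wrist_force"][2]
for z in np.arange(.032,.0225,-.001):
    bot.servo_line([p[0],p[1],z],velocity=.02); bot.dwell(.05); f=get_obs()["wrist_force"][2]-f0
    if f>4: break
print("z",z,f); hand.move_gripper(.05); bot.dwell(.3)
print(get_obs()["gripper_width"],get_obs()["grip_force"])
# back out along tool axis, then up and away
zt=R.from_quat(get_obs()["orientation"]).as_matrix()[:,2]; c=np.array(get_obs()["position"])
bot.servo_line(c-.1*zt,velocity=.12); bot.reach([.40,-.32,.25],ori(1.83,0,-1)); bot.dwell(.5)
print(get_obs()["time_s"])
C={n:vision.read_camera(n) for n in("side","top")}
I=np.zeros((600,800,3),np.uint8)
I[:600,:450]=cv2.resize(C["side"]["frame"][150:350,165:315,::-1],(450,600),interpolation=cv2.INTER_CUBIC)
I[:300,460:800]=cv2.resize(C["top"]["frame"][135:285,190:360,::-1],(340,300),interpolation=cv2.INTER_CUBIC)
cv2.imwrite('pics/end.png',I)
E
```

```text
z 0.023999999999999994 27.140689910661006
0.049530321402688274 0.0
45.55
```

View pics/end.png

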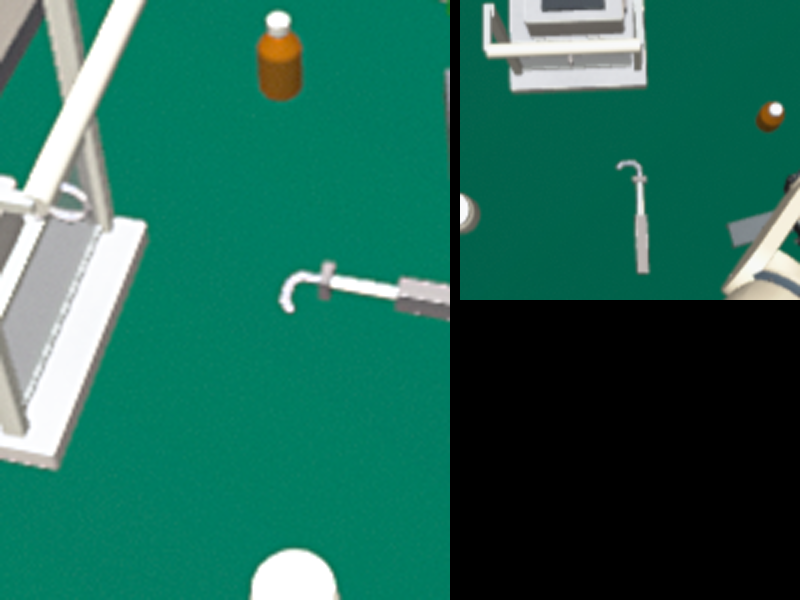

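The pole lies flat, released and clear of the station (hook at side px ≈(263,248)). The guard is down and the bystanders look undisturbed, so I'm handing in.

```bash
python3 -c "
from workcell import hand_in
print(hand_in())"
```

```text
the job is handed in; nothing more can be done
None
```

I handed the job in at about 46 s: the guard is fully down on its stop, pulled only with the grey pole, which now lies flat and released on the bench clear of the guard; the hand-in call gave no verdict.

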